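# Clear and open the strapping head's cover

## Task

Take the orange edge guard off the strapping head's cover and hang it over the bar of the little rail stand, one leg on each side. Then tug the cover up by its black handle, before touching the red release, to learn whether it is caught; if it is, slide the red release all the way back, away from the handle end, and lift the cover. Finish with the gripper holding the cover still by the handle, at least half open (it falls shut if let go), the guard still on the bar and the other things on the table left where they are.

Things in the scene. Friction and masses are not known exactly. Their poses are not given: they have to be found in the camera images.
- strapper: strapping head, a blue box fixed to the table, 240 (x) x 310 (y) mm, 90 mm high. Origin on the table under the middle of the cover; x points from the handle end to the hinge, z up. Grey cover at x -120..120, y -110..110, top 99 mm above the table; beside it at y -200..-110 a blue deck, top 90 mm above the table, with the red release
- cover (a joint): opening angle in rad: 0 shut, 1.2 fully open, half open 0.6. Level hinge along the strapper's y at strapper x +120 mm, 90.5 mm above the table; the handle end rises. It falls shut by its weight (0.5 kg; about 3 N at the handle). A hidden catch holds it in about half of the cases: a caught cover lifts 7 to 8 mm at the handle, then stops dead; a free one keeps rising
- cover_handle (a point): middle of the black round handle bar on the cover: bar 12 mm thick, 112 mm long along the strapper's y, posts at y -50 and +50 mm, its axis 34.5 mm above the cover's top face. Shut, it is at strapper x -90, y 0, 133.5 mm above the table. Axes as the cover's (the strapper's when shut)
- release (a joint): travel of the red release slide in m: 0 at the start, 0.030 pushed fully back. It moves along the strapper's +x (towards the hinge end), takes about 2 to 3 N and stays where it is left; beyond 0.022 the catch is off and stays off, also when the cover falls shut again
- release_top (a point): centre of the top face of the red release knob, an upright block 18 (along x) x 14 (along y) mm standing 35 mm above the deck; at 0 it is at strapper x -62, y -155, 125 mm above the table. Axes as the strapper's
- guard: the orange carton-edge guard, a rigid upside-down U of plastic, 90 mm long (its x), 42 mm wide (its y), 60 mm high, walls 4 mm, inside 34 mm wide and 56 mm deep, 60 g. Origin at the middle between the lower edges of its legs, z up. It starts standing on the cover, legs down, between handle and hinge
- guard_crown (a point): middle of the underside of the guard's crown, 56 mm above its origin: the spot that rests on the bar when hung. Axes as the guard's
- rail: the rail stand, fixed to the table: grey foot plate 260 (its x) x 90 mm, 12 mm thick, two dark posts at x -110 and +110 mm, up to the bar. Origin under its middle on the table, z up
- rail_mid (a point): middle of the steel bar's axis, 150 mm above the table: a round bar 12 mm thick along the stand's x, free between the posts over 200 mm. Axes as the stand's
- tape_roll: bystander: amber packing tape roll lying flat, 90 mm across, 48 mm high; origin at the centre of its underside
- dispenser: bystander: red desk tape dispenser, 150 x 60 mm, 77 mm high; origin at the centre of its underside
- pen_cup: bystander: blue plastic pen cup, 72 mm across, 90 mm high; origin at the centre of its underside
- cleaner: bystander: white bottle with green cap and blue label, 60 mm across, 150 mm high; origin at the centre of its underside
- pad_stack: bystander: stack of cardboard pads, 130 x 170 mm, 30 mm high; origin at the centre of its underside
Mind the look-alikes: they are no part of the job. What is shaped like the guard but yellow is not meant.

How it is judged:
On the way, in this order (a step that is already met when the one before it is completed fails the run):
1. the guard hangs over the bar, let go (z of guard_crown in the frame of rail_mid between -0.008 and 0.022 m and y of guard_crown in the frame of rail_mid between -0.022 and 0.022 m and x of guard_crown in the frame of rail_mid between -0.07 and 0.07 m and angle between the x axis of guard and the x axis of rail, either way round below 0.4 rad and angle between guard's own z axis and vertical below 0.6 rad and linear speed of guard below 0.05 m/s and contact force between the fingers and guard below 0.05 N and contact force between guard and rail above 0.2 N), for 0.3 s.
2. the cover is tugged up by its handle while the release is still untouched (value of joint cover above 0.012 rad and value of joint release below 0.005 m and contact force between the fingers and cover above 1 N), for 0.1 s.
3. the cover is lifted half open (value of joint cover above 0.55 rad), for 0.1 s.
At the end, for the whole second after the job is handed in: Cover still, over 0.55 rad open, held by the fingers (over 1 N, TCP within 70 mm of the handle's middle). Guard at rest on the bar, let go: crown within 22 mm sideways and 70 mm along of the bar's middle, in line within 0.4 rad, tilted under 0.6 rad (all of step 1 and value of joint cover above 0.55 rad and distance between the grasp point and cover_handle below 0.07 m and contact force between the fingers and cover above 1 N and velocity of joint cover between -0.05 and 0.05 rad/s); the arm keeps its last pose, push and grip.
It fails at once if a bystander is pushed more than 30 mm (distance of any of tape_roll, dispenser, pen_cup, cleaner, pad_stack from where it was at the start of the episode above 0.03 m).
It fails at once if the release is pushed or the cover opened before the guard hangs over the bar ((value of joint release above 0.01 m or value of joint cover above 0.1 rad) and distance between guard_crown and rail_mid above 0.1 m).
It also fails if it takes over 66 s, if anything falls off the work surface, if the arm or the gripper's body presses on something with over 40 N, if the wrist force passes 120 N, or if a joint passes its speed limit or range.

## Robot

A 7-joint arm with a two-finger parallel gripper is mounted at the origin on the work surface. World frame = base frame: x ahead of the robot, y to its left, z up, the work surface at z = 0. Lengths are in m, angles in rad, forces in N, time in s.
With the tool pointing down it reaches from about 0.4 to 0.925 m from the base axis. Payload 5.6 kg.
Tool frame: the origin (TCP) lies between the finger pads, 19 mm behind the fingertips; this is the grasp point; z points along the fingers, y is the line along which they close (so a half turn about z gives the same grasp; the last joint's range is limited). The gripper opens to 85 mm and grips with 20 to 120 N. Pads are 22 mm wide; open, the fingers measure 114 mm over their backs; the gripper's body (76 mm by 85 mm) begins 54 mm behind the grasp point. The pads swing forward as they close: fully open they stand 13 mm farther back than shut.
Start: joints at [-1.16, 0.468, -0.012, 1.603, 0.006, 1.071, -0.056], TCP at [0.285, 0.584, 0.25] pointing down, gripper open.
Joint ranges: [-2.53, 2.53], [-0.31, 2.02], [-1.57, 1.55], [0.28, 2.44], [-1.29, 4.43], [0.15, 1.84], [-2.92, 2.92]. Speed limits (rad/s): [2.57, 2.57, 3.14, 3.14, 3.14, 3.14, 3.14].

## Interface

Orientations are given as a unit quaternion [x, y, z, w].
In Python, from plant import ctrl gives the robot as it stands.
- The arm moves only by the shell command python3 -m jog 'ROWS' [FORCE]. ROWS is JSON, a list of rows, each an object of numbers: "wx", "wy", "wz": the turn, a rotation vector about the world's x, y, z in degrees; "x", "y", "z": the shift along the world's x, y, z in mm; "grip": the opening, from -1 (shut) to 1 (fully open). A call has 1 to 10 rows; each row shifts and turns the commanded pose from where the row before left it; what a row does not reach is not made up. A row lasts 1/8 s, in which the tool goes at most 62.5 mm and 10.7 degrees, less where a joint would pass 70% of its speed; a pose out of reach is approached as far as the arm can. A call is refused whole if a number of a shift passes 62.5 or a number of a turn 10.7, either way. A call with a gripper value outside its range is refused whole. The fingers move at their own pace and stop on an object; FORCE is the grip in N (left out, the last holds). Time passes only in rows, so rows that do not move let the fingers close. It gives the time, the measured TCP pose, the force, the opening and the grip force at its end, in the units of the state.
- ctrl.sense(): the state, without advancing time (a new reading comes with each control period).
- ctrl.capture(name): name is "scene" or "top"; returns a dict with "pixels" (420x560x3 uint8, red, green, blue), "camera_matrix" (3x3 intrinsics, pixels), "R" (3x3) and "t" (3): a world point X has camera coordinates R X + t. Camera axes: x right, y down, z forward; pixel columns grow to the right and rows downward; lengths in m; the calibration is good to about 2 mm. A picture is of the moment at which its call begins. There is no depth.
- ctrl.close_job(): hands the job in; it is judged then, once.
The state is a dict: "time_s": time; "joint_positions": joint angles; "qd": joint speeds; "joint_efforts": joint torques, N m; "ee_pos": TCP position; "eef_rot": TCP orientation; "ft_force": force on the tool from outside, world axes, zero at the start; "torque": the same for the moment, N m; "width": opening from 0.0 (shut) to 1.0 (fully open); "finger_force": force on a finger pad.
Only numpy, scipy, OpenCV 4.12 (cv2) and the standard library are available. Lean on these libraries where they do the work, as an engineer would, in place of code of your own. Each camera call takes 0.05 s, during which the arm holds its last target. There are 200 camera calls.

## Working session

There is one attempt and no reset: what is moved stays moved. The work goes in short steps, Python scripts to look and compute and a shell command to move; the robot and the scene stay as the last step left them, time stands still between calls to the robot, and variables do not carry over. Pictures are saved under pics/ and viewed, at most 10 in all, crops included, and the job is handed in when it is done.

```bash
mkdir -p pics; python3 - <<'E'
from plant import ctrl
import cv2,pickle
d={}
for n in("scene","top"):
    c=ctrl.capture(n);d[n]=c;cv2.imwrite(f"pics/{n}0.png",c["pixels"][:,:,::-1]);print(n,c["camera_matrix"],c["R"],c["t"])
pickle.dump(d,open("c0.pkl","wb"))
s=ctrl.sense();print(s)
E
```

```text
scene [[388.95617586   0.         283.69759042]
 [  0.         388.95617586 210.51473566]
 [  0.           0.           1.        ]] [[-0.85448359  0.51947649  0.00140313]
 [ 0.39811586  0.6565886  -0.64062093]
 [-0.33370879 -0.54684147 -0.76785601]] [ 0.45006421 -0.15185433  1.48057937]
top [[521.97451832   0.         285.83168871]
 [  0.         521.97451832 211.82333165]
 [  0.           0.           1.        ]] [[ 0.01282239 -0.99989202  0.00717875]
 [-0.99206878 -0.01361919 -0.12495622]
 [ 0.1250405  -0.00551957 -0.99213629]] [-0.01007324  0.54622302  1.7624501 ]
{'time_s': 0.1, 'joint_positions': array([-1.15999245,  0.46829577, -0.01160753,  1.6035105 ,  0.00596943,
        1.07139535, -0.05627882]), 'qd': array([-0.0003901 , -0.00155389, -0.00198315, -0.00313563,  0.0010879 ,
       -0.00031481, -0.00036801]), 'joint_efforts': array([ 9.17481484e-04, -5.33524990e+01,  2.13097263e-02, -2.51964980e+01,
        1.14430737e-02,  4.30389468e-03, -1.46449167e-05]), 'ee_pos': array([0.28479727, 0.58377445, 0.24913793]), 'eef_rot': array([ 2.24986113e-01,  9.74361652e-01, -7.75446435e-04, -1.35297356e-04]), 'ft_force': array([-0.31444421, -0.20082156,  1.02090559]), 'torque': array([ 0.00887465, -0.02932416, -0.04793822]), 'finger_force': 0.0, 'width': 0.9950124961222747}
```

View pics/scene0.png

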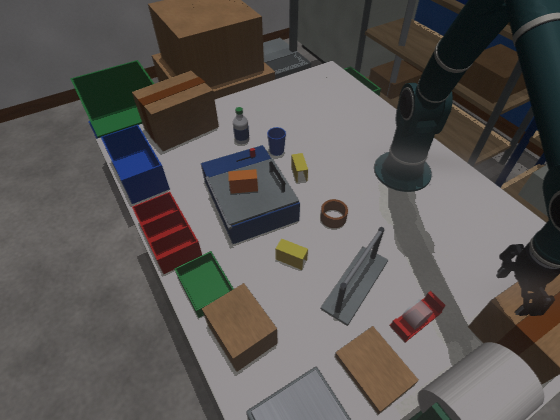

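View pics/top0.png

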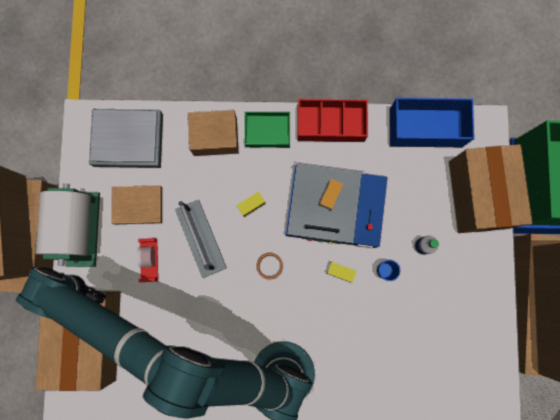

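The scene shows the orange guard on the grey cover at top pixel (331,193). The yellow look-alikes are at top (251,204) and (342,271). Only the one on the cover is orange, so that is the one meant. The rail is at top (200,238). I'll confirm in a crop and measure.

```bash
cat > h.py <<'E'
import numpy as np,cv2
def ray(c,p):
    K=c["camera_matrix"];d=c["R"].T@np.linalg.inv(K)@np.array([p[0],p[1],1.]);o=-c["R"].T@c["t"];return o,d
def plane(c,p,z):
    o,d=ray(c,p);return o+d*(z-o[2])/d[2]
def tri(c1,p1,c2,p2):
    o1,d1=ray(c1,p1);o2,d2=ray(c2,p2);s=np.linalg.lstsq(np.c_[d1,-d2],o2-o1,rcond=None)[0]
    a=o1+d1*s[0];b=o2+d2*s[1];return (a+b)/2,np.linalg.norm(a-b)
def proj(c,X):
    q=c["camera_matrix"]@(c["R"]@np.array(X)+c["t"]);return q[:2]/q[2]
def hsv(c): return cv2.cvtColor(c["pixels"],cv2.COLOR_RGB2HSV)
def blobs(m,amin=6):
    n,l,s,ce=cv2.connectedComponentsWithStats(m.astype(np.uint8));out=[]
    for i in range(1,n):
        if s[i,4]>=amin:
            ys,xs=np.where(l==i);r=cv2.minAreaRect(np.c_[xs,ys].astype(np.float32));out.append((s[i,4],ce[i].round(1),cv2.boxPoints(r).round(1).tolist()))
    return out
E
python3 - <<'E'
import pickle;from h import *
d=pickle.load(open("c0.pkl","rb"))
t=d["top"]["pixels"];s=d["scene"]["pixels"]
a=cv2.resize(t[150:290,165:400],None,fx=3.4,fy=3.4,interpolation=cv2.INTER_CUBIC)
cv2.imwrite("pics/topc.png",a[:,:,::-1])
a=cv2.resize(s[130:330,195:400],None,fx=3,fy=3,interpolation=cv2.INTER_CUBIC)
cv2.imwrite("pics/scc.png",a[:,:,::-1])
for n,(x0,x1,y0,y1) in dict(top=(280,400,150,255),scene=(190,310,130,245)).items():
    h=hsv(d[n])[y0:y1,x0:x1].astype(int);H,S,V=h[...,0],h[...,1],h[...,2]
    for k,m in dict(orange=(H>4)&(H<20)&(S>140)&(V>90),red=((H<4)|(H>174))&(S>140)&(V>70),blue=(H>105)&(H<130)&(S>120),dark=(V<38)).items():
        for b in blobs(m): print(n,k,b[0],b[1]+[x0,y0],[[p[0]+x0,p[1]+y0] for p in b[2]])
E
```

```text
top orange 345 [330.9 193.7] [[319.29999923706055, 203.70000076293945], [331.0, 178.60000038146973], [342.4000015258789, 183.9000015258789], [330.70000076293945, 209.0]]
top red 20 [369.4 226.8] [[368.0, 224.0], [371.0, 224.0], [371.0, 229.0], [368.0, 229.0]]
top blue 6 [294.  175.5] [[294.0, 178.0], [294.0, 178.0], [294.0, 173.0], [294.0, 173.0]]
top blue 1732 [370.  209.5] [[352.9000015258789, 243.6999969482422], [361.6999969482422, 173.5], [387.3000030517578, 176.70000076293945], [378.5, 246.9000015258789]]
top blue 6 [293.  182.5] [[293.0, 185.0], [293.0, 185.0], [293.0, 180.0], [293.0, 180.0]]
top blue 6 [292.  190.5] [[292.0, 193.0], [292.0, 193.0], [292.0, 188.0], [292.0, 188.0]]
top blue 6 [291.  197.5] [[291.0, 200.0], [291.0, 200.0], [291.0, 195.0], [291.0, 195.0]]
top blue 7 [289. 212.] [[289.0, 215.0], [289.0, 215.0], [289.0, 209.0], [289.0, 209.0]]
top blue 6 [288.  219.5] [[288.0, 222.0], [288.0, 222.0], [288.0, 217.0], [288.0, 217.0]]
top blue 10 [286.6 229.5] [[285.5, 233.9000015258789], [287.0, 225.0], [287.80000019073486, 225.0999984741211], [286.30000019073486, 234
[... 566 characters left out ...]
8. ] [[190.0, 228.0], [197.0, 228.0], [197.0, 244.0], [190.0, 244.0]]
scene blue 39 [276.6 135.8] [[268.0, 139.0], [268.0, 130.0], [285.0, 130.0], [285.0, 139.0]]
scene blue 888 [233.4 161.6] [[201.10000038146973, 163.0999984741211], [265.1999969482422, 143.60000038146973], [269.5999984741211, 158.10000038146973], [205.5, 177.5999984741211]]
scene blue 100 [265.6 214. ] [[232.0, 224.9000015258789], [298.5999984741211, 201.8000030517578], [299.0999984741211, 203.1999969482422], [232.4000015258789, 226.1999969482422]]
scene dark 96 [277.5 175.4] [[265.9000015258789, 164.5999984741211], [271.0, 161.39999961853027], [287.5999984741211, 187.70000076293945], [282.5999984741211, 190.9000015258789]]
```

View pics/topc.png

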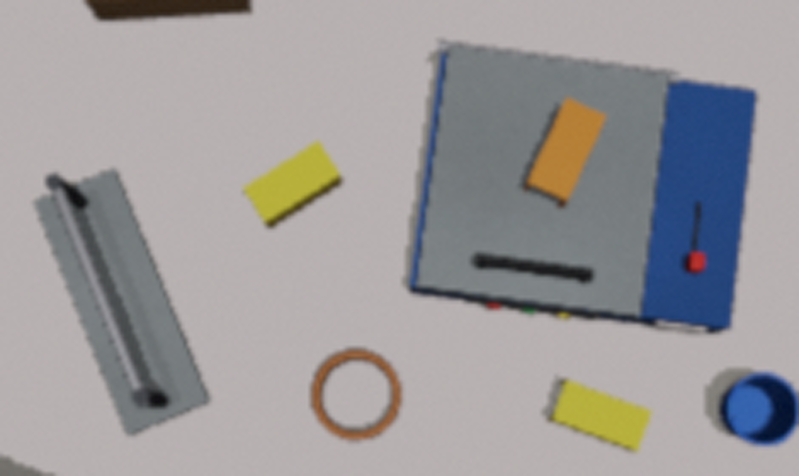

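View pics/scc.png

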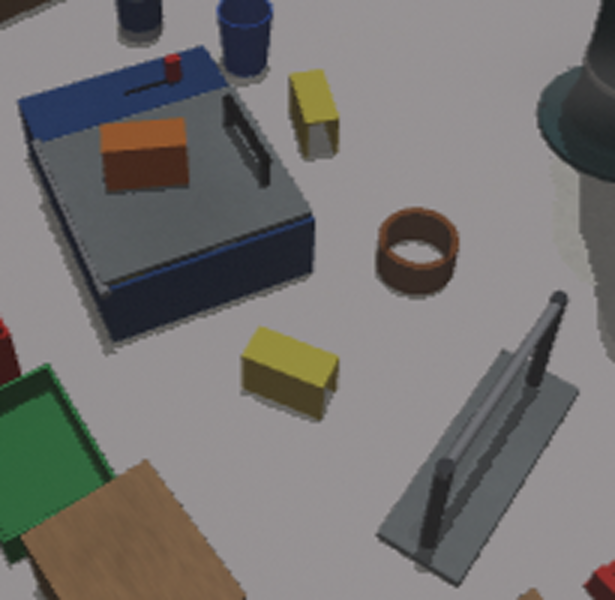

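The crop confirms it: the orange guard is on the cover at top-crop (565,150), and the two yellow ones are off the strapper. The handle runs (480,261)–(587,275), the release is at (697,262), and the bar runs (57,186)–(150,397).

```bash
python3 - <<'E'
import pickle;from h import *
d=pickle.load(open("c0.pkl","rb"));T=d["top"];S=d["scene"]
f=lambda p:(p[0]/3.4+165-.35,p[1]/3.4+150-.35)
g=lambda p:(p[0]/3+195-.33,p[1]/3+130-.33)
mm=lambda x:(np.array(x)*1000).round(0)
def yaw(a,b): return np.degrees(np.arctan2(b[1]-a[1],b[0]-a[0])).round(1)
P=[plane(T,p,.159) for p in [(330.7,209),(319.3,203.7),(331,178.6),(342.4,183.9)]]
print("guard",mm(np.mean(P,0)),"yaw",yaw(P[1],P[2]),[np.linalg.norm(P[i]-P[i-1]).round(3) for i in range(4)])
P2=[plane(T,f(p),.159) for p in [(525,187),(565,98),(607,117),(567,204)]]
print("guard crop",mm(np.mean(P2,0)),yaw(P2[0],P2[1]))
print("guard scene top", mm(np.mean([plane(S,g(p),.159) for p in [(101,126),(186,119),(188,150),(103,159)]],0)))
a,b=[plane(T,f(p),.138) for p in [(480,261),(587,275)]]
print("handle",mm(a),mm(b),mm((a+b)/2),"strapper yaw",yaw(b,a)-90,np.linalg.norm(a-b))
for p in [(229,100),(265,170)]: print(" hs",mm(plane(S,g(p),.138)))
r=plane(T,f((697,260)),.125);print("release",mm(r),mm(plane(S,g((172,60)),.125)))
c=[plane(T,f(p),.099) for p in [(440,45),(668,75),(645,315),(414,290)]]
print("cover",[mm(x) for x in c],yaw(c[3],c[0]),yaw(c[2],c[1]),yaw(c[1],c[0])-90)
ps=(plane(T,f((53,182)),.155),plane(T,f((150,397)),.155)); print("rail top",mm(ps[0]),mm(ps[1]),mm((ps[0]+ps[1])/2),yaw(ps[1],ps[0]))
ps=(plane(S,g((445,466)),.155),plane(S,g((559,299)),.155)); print("rail sc",mm(ps[0]),mm(ps[1]),mm((ps[0]+ps[1])/2),yaw(ps[1],ps[0]))
c=[plane(T,f(p),.012) for p in [(36,203),(115,170),(209,402),(132,434)]];print("foot",mm(np.mean(c,0)),yaw(c[2],c[1]),yaw(c[3],c[0]))
for n,z,p in [("roll",.048,(356,394)),("cup",.09,(765,405)),("y1",.06,(290,180)),("y2",.06,(600,412))]: print(n,mm(plane(T,f(p),z)))
E
```

```text
guard [ 591. -146.  159.] yaw -24.4 [np.float64(0.09), np.float64(0.04), np.float64(0.09), np.float64(0.04)]
guard crop [ 590. -147.  159.] -23.6
guard scene top [ 593. -142.  159.]
handle [487. -67. 138.] [ 475. -169.  138.] [ 481. -118.  138.] strapper yaw -6.700000000000003 0.10247192082538004
 hs [ 476. -166.  138.]
 hs [497. -53. 138.]
release [ 492. -276.  125.] [ 492. -271.  125.]
cover [array([704., -28.,  99.]), array([ 677., -253.,   99.]), array([ 440., -230.,   99.]), array([461.,  -5.,  99.])] -5.3 -5.7 -6.799999999999997
rail top [554. 337. 155.] [354. 239. 155.] [454. 288. 155.] 26.0
rail sc [554. 336. 155.] [354. 249. 155.] [454. 293. 155.] 23.5
foot [453. 290.  12.] 23.6 24.4
roll [361.  50.  48.]
cup [ 355. -347.   90.]
y1 [573. 120.  60.]
y2 [ 347. -190.   60.]
```

```bash
python3 -m jog '[{"x":12,"y":-28},{"x":24,"y":-56},{"x":24,"y":-56},{"x":24,"y":-56},{"x":24,"y":-56},{"x":24,"y":-56},{"x":24,"y":-56},{"x":24,"y":-56},{"x":24,"y":-56},{"x":24,"y":-56,"wz":2}]' 20 && python3 -m jog '[{"x":24,"y":-56},{"x":24,"y":-56},{"x":20,"y":-50},{"x":12,"y":-26},{"x":-2,"y":-10},{},{}]'
```

```text
invalid input
```

```bash
python3 -m jog '[{"wx":0,"wy":0,"wz":2,"x":12,"y":-28,"z":0,"grip":1},{"wx":0,"wy":0,"wz":0,"x":24,"y":-56,"z":0,"grip":1}]' 20; echo; python3 -m jog --help
```

```text
time_s: 0.35
ee_pos: [0.3196, 0.5009, 0.2491]
eef_rot: [0.206, 0.979, -0.0, -0.0]
ft_force: [1.1, -0.3, 0.2]
width: 1.001
finger_force: 0.0
invalid input: not JSON, or not a number
```

```bash
python3 -m jog '[{"wx":0,"wy":0,"wz":0,"x":22,"y":-54,"z":0,"grip":1},{"wx":0,"wy":0,"wz":0,"x":22,"y":-54,"z":0,"grip":1},{"wx":0,"wy":0,"wz":0,"x":22,"y":-54,"z":0,"grip":1},{"wx":0,"wy":0,"wz":0,"x":22,"y":-54,"z":0,"grip":1},{"wx":0,"wy":0,"wz":0,"x":22,"y":-54,"z":0,"grip":1},{"wx":0,"wy":0,"wz":0,"x":22,"y":-54,"z":0,"grip":1},{"wx":0,"wy":0,"wz":0,"x":22,"y":-54,"z":0,"grip":1},{"wx":0,"wy":0,"wz":0,"x":22,"y":-54,"z":0,"grip":1},{"wx":0,"wy":0,"wz":0,"x":22,"y":-54,"z":0,"grip":1},{"wx":0,"wy":0,"wz":0,"x":22,"y":-54,"z":0,"grip":1}]' && python3 -m jog '[{"wx":0,"wy":0,"wz":0,"x":22,"y":-50,"z":0,"grip":1},{"wx":0,"wy":0,"wz":0,"x":18,"y":-36,"z":0,"grip":1},{"wx":0,"wy":0,"wz":0,"x":10,"y":-20,"z":0,"grip":1},{"wx":0,"wy":0,"wz":0,"x":0,"y":0,"z":-40,"grip":1},{"wx":0,"wy":0,"wz":0,"x":0,"y":0,"z":0,"grip":1},{"wx":0,"wy":0,"wz":0,"x":0,"y":0,"z":0,"grip":1}]'
```

```text
time_s: 1.6
ee_pos: [0.5413, -0.0414, 0.2499]
eef_rot: [0.208, 0.978, 0.0, -0.0]
ft_force: [1.5, 1.0, -0.1]
width: 0.994
finger_force: 0.0
time_s: 2.35
ee_pos: [0.5914, -0.1449, 0.2108]
eef_rot: [0.207, 0.978, 0.0, 0.0]
ft_force: [0.0, 0.1, -0.3]
width: 0.999
finger_force: 0.0
```

```bash
python3 -m jog '[{"wx":0,"wy":0,"wz":0,"x":0,"y":-1,"z":-30,"grip":1},{"wx":0,"wy":0,"wz":0,"x":0,"y":0,"z":-30,"grip":1},{"wx":0,"wy":0,"wz":0,"x":0,"y":0,"z":-12,"grip":1},{"wx":0,"wy":0,"wz":0,"x":0,"y":0,"z":0,"grip":-0.2},{"wx":0,"wy":0,"wz":0,"x":0,"y":0,"z":0,"grip":-0.2},{"wx":0,"wy":0,"wz":0,"x":0,"y":0,"z":0,"grip":-0.2},{"wx":0,"wy":0,"wz":0,"x":0,"y":0,"z":0,"grip":-0.2},{"wx":0,"wy":0,"wz":0,"x":0,"y":0,"z":0,"grip":-0.2}]' 20
```

```text
time_s: 3.35
ee_pos: [0.592, -0.147, 0.1395]
eef_rot: [0.208, 0.978, 0.0, 0.001]
ft_force: [-0.6, 1.3, 6.3]
width: 0.491
finger_force: 24.8
```

```bash
python3 -m jog '[{"wx":0,"wy":0,"wz":0,"x":0,"y":0,"z":30,"grip":-0.3},{"wx":0,"wy":0,"wz":0,"x":0,"y":0,"z":50,"grip":-0.3},{"wx":0,"wy":0,"wz":0,"x":0,"y":10,"z":30,"grip":-0.3},{"wx":0,"wy":0,"wz":4,"x":-7,"y":27,"z":0,"grip":-0.3},{"wx":0,"wy":0,"wz":4,"x":-10,"y":40,"z":0,"grip":-0.3},{"wx":0,"wy":0,"wz":5,"x":-15,"y":45,"z":0,"grip":-0.3},{"wx":0,"wy":0,"wz":5,"x":-15,"y":45,"z":0,"grip":-0.3},{"wx":0,"wy":0,"wz":5,"x":-15,"y":45,"z":0,"grip":-0.3},{"wx":0,"wy":0,"wz":5,"x":-15,"y":45,"z":0,"grip":-0.3},{"wx":0,"wy":0,"wz":5,"x":-15,"y":45,"z":0,"grip":-0.3}]' && python3 -m jog '[{"wx":0,"wy":0,"wz":5,"x":-15,"y":45,"z":0,"grip":-0.3},{"wx":0,"wy":0,"wz":5,"x":-15,"y":45,"z":0,"grip":-0.3},{"wx":0,"wy":0,"wz":5,"x":-10,"y":30,"z":0,"grip":-0.3},{"wx":0,"wy":0,"wz":0,"x":-5,"y":15,"z":0,"grip":-0.3},{"wx":0,"wy":0,"wz":0,"x":0,"y":0,"z":0,"grip":-0.3},{"wx":0,"wy":0,"wz":0,"x":0,"y":0,"z":0,"grip":-0.3}]' && python3 - <<'E'
from plant import ctrl
from h import *
c=ctrl.capture("scene");a=cv2.resize(c["pixels"][180:380,270:470],None,fx=2.9,fy=2.9,interpolation=cv2.INTER_CUBIC)
t=ctrl.capture("top");b=cv2.resize(t["pixels"][160:310,140:290],None,fx=2.9*4/3,fy=2.9*4/3,interpolation=cv2.INTER_CUBIC)
cv2.imwrite("pics/hang.png",cv2.resize(np.hstack([a,b]),(800,400))[:,:,::-1])
E
```

```text
time_s: 4.6
ee_pos: [0.4967, 0.1574, 0.2468]
eef_rot: [-0.081, 0.997, -0.0, -0.001]
ft_force: [0.1, -0.3, -0.3]
width: 0.487
finger_force: 24.1
time_s: 5.35
ee_pos: [0.4548, 0.2884, 0.2478]
eef_rot: [-0.206, 0.978, -0.001, -0.0]
ft_force: [0.1, -0.2, -0.0]
width: 0.488
finger_force: 24.1
```

View pics/hang.png

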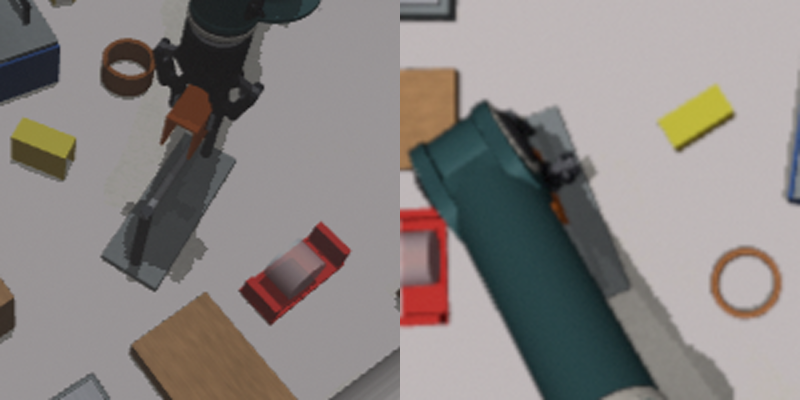

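The scene view shows the guard in the gripper at (188,115), in line above the bar at (165,175). Lowering it.

```bash
python3 -m jog '[{"wx":0,"wy":0,"wz":0,"x":0,"y":2,"z":-10,"grip":-0.3},{"wx":0,"wy":0,"wz":0,"x":0,"y":0,"z":-25,"grip":-0.3},{"wx":0,"wy":0,"wz":0,"x":0,"y":0,"z":-25,"grip":-0.3},{"wx":0,"wy":0,"wz":0,"x":0,"y":0,"z":-25,"grip":-0.3},{"wx":0,"wy":0,"wz":0,"x":0,"y":0,"z":-15,"grip":-0.3},{"wx":0,"wy":0,"wz":0,"x":0,"y":0,"z":-3,"grip":-0.3},{"wx":0,"wy":0,"wz":0,"x":0,"y":0,"z":0,"grip":-0.3},{"wx":0,"wy":0,"wz":0,"x":0,"y":0,"z":0,"grip":-0.3}]'
```

```text
time_s: 6.45
ee_pos: [0.4545, 0.2926, 0.1459]
eef_rot: [-0.208, 0.978, 0.0, 0.001]
ft_force: [-0.0, -0.1, -1.1]
width: 0.489
finger_force: 24.1
```

```bash
python3 -m jog '[{"wx":0,"wy":0,"wz":0,"x":0,"y":0,"z":-3,"grip":-0.3},{"wx":0,"wy":0,"wz":0,"x":0,"y":0,"z":-2,"grip":-0.3},{"wx":0,"wy":0,"wz":0,"x":0,"y":0,"z":0,"grip":-0.3}]' && python3 -m jog '[{"wx":0,"wy":0,"wz":0,"x":0,"y":0,"z":0,"grip":0.1},{"wx":0,"wy":0,"wz":0,"x":0,"y":0,"z":0,"grip":0.5},{"wx":0,"wy":0,"wz":0,"x":0,"y":0,"z":0,"grip":1},{"wx":0,"wy":0,"wz":0,"x":0,"y":0,"z":0,"grip":1},{"wx":0,"wy":0,"wz":0,"x":0,"y":0,"z":15,"grip":1},{"wx":0,"wy":0,"wz":0,"x":0,"y":0,"z":40,"grip":1},{"wx":0,"wy":0,"wz":0,"x":0,"y":0,"z":50,"grip":1},{"wx":0,"wy":0,"wz":0,"x":10,"y":-40,"z":0,"grip":1},{"wx":0,"wy":0,"wz":-5,"x":15,"y":-60,"z":0,"grip":1},{"wx":0,"wy":0,"wz":-10,"x":10,"y":-60,"z":0,"grip":1}]' && python3 - <<'E'
from plant import ctrl
from h import *
c=ctrl.capture("scene");a=cv2.resize(c["pixels"][180:380,270:470],None,fx=2.9,fy=2.9,interpolation=cv2.INTER_CUBIC)
t=ctrl.capture("top");b=cv2.resize(t["pixels"][160:310,140:290],None,fx=2.9*4/3,fy=2.9*4/3,interpolation=cv2.INTER_CUBIC)
cv2.imwrite("pics/hung.png",cv2.resize(np.hstack([a,b]),(800,400))[:,:,::-1])
E
```

```text
time_s: 6.82
ee_pos: [0.4541, 0.2923, 0.1405]
eef_rot: [-0.208, 0.978, 0.0, 0.0]
ft_force: [-1.2, -1.4, 3.9]
width: 0.491
finger_force: 24.5
time_s: 8.07
ee_pos: [0.4897, 0.1307, 0.2465]
eef_rot: [-0.076, 0.997, 0.0, 0.001]
ft_force: [1.6, -0.8, 0.2]
width: 1.0
finger_force: 0.0
```

View pics/hung.png

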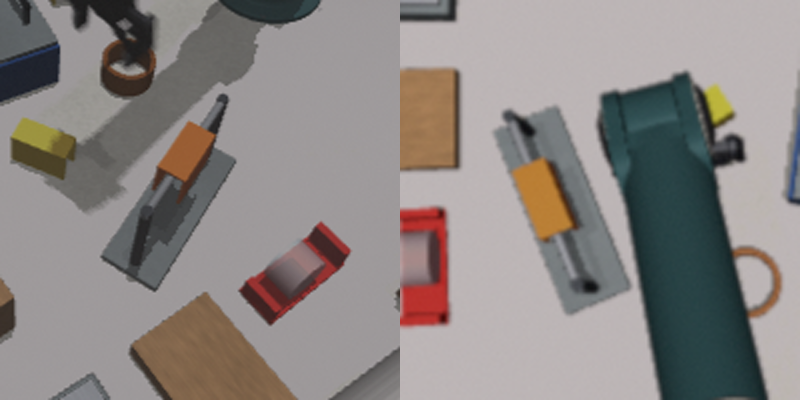

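The guard hangs mid-bar: scene view at (187,155), top view at (543,197). Next I move to the handle.

```bash
python3 -m jog '[{"wx":0,"wy":0,"wz":-10,"x":0,"y":-25,"z":0,"grip":1},{"wx":0,"wy":0,"wz":-10,"x":0,"y":-25,"z":0,"grip":1},{"wx":0,"wy":0,"wz":-10,"x":0,"y":-25,"z":0,"grip":1},{"wx":0,"wy":0,"wz":-10,"x":-2,"y":-25,"z":0,"grip":1},{"wx":0,"wy":0,"wz":-10,"x":-2,"y":-25,"z":0,"grip":1},{"wx":0,"wy":0,"wz":-10,"x":-2,"y":-25,"z":0,"grip":1},{"wx":0,"wy":0,"wz":-10,"x":-2,"y":-25,"z":0,"grip":1},{"wx":0,"wy":0,"wz":-10,"x":0,"y":-25,"z":0,"grip":1},{"wx":0,"wy":0,"wz":-10,"x":0,"y":-25,"z":0,"grip":1},{"wx":0,"wy":0,"wz":-10,"x":0,"y":-20,"z":0,"grip":1}]' && python3 -m jog '[{"wx":0,"wy":0,"wz":-5,"x":0,"y":-5,"z":-20,"grip":1},{"wx":0,"wy":0,"wz":0,"x":0,"y":0,"z":0,"grip":1},{"wx":0,"wy":0,"wz":0,"x":0,"y":0,"z":0,"grip":1}]'; python3 -c "
from plant import ctrl;s=ctrl.sense();print(s['joint_positions'].round(2))"
```

```text
time_s: 9.43
ee_pos: [0.4813, -0.1133, 0.246]
eef_rot: [0.715, 0.699, 0.001, 0.0]
ft_force: [0.1, -0.3, 0.3]
width: 0.999
finger_force: 0.0
time_s: 9.8
ee_pos: [0.4815, -0.1172, 0.2258]
eef_rot: [0.742, 0.67, 0.0, 0.0]
ft_force: [-0.2, 0.6, 0.7]
width: 0.998
finger_force: 0.0
[-0.29  0.25  0.54  2.03 -0.16  0.91  0.23]
```

```bash
python3 -m jog '[{"wx":0,"wy":0,"wz":0,"x":0,"y":-1,"z":-30,"grip":1},{"wx":0,"wy":0,"wz":0,"x":0,"y":0,"z":-40,"grip":1},{"wx":0,"wy":0,"wz":0,"x":0,"y":0,"z":-22,"grip":1},{"wx":0,"wy":0,"wz":0,"x":0,"y":0,"z":0,"grip":0},{"wx":0,"wy":0,"wz":0,"x":0,"y":0,"z":0,"grip":-1},{"wx":0,"wy":0,"wz":0,"x":0,"y":0,"z":0,"grip":-1},{"wx":0,"wy":0,"wz":0,"x":0,"y":0,"z":0,"grip":-1},{"wx":0,"wy":0,"wz":0,"x":0,"y":0,"z":0,"grip":-1},{"wx":0,"wy":0,"wz":0,"x":0,"y":0,"z":0,"grip":-1}]' 40
```

```text
time_s: 10.92
ee_pos: [0.4811, -0.1187, 0.1339]
eef_rot: [0.743, 0.669, 0.0, -0.0]
ft_force: [-2.5, 0.8, 7.1]
width: 0.122
finger_force: 38.9
```

```bash
python3 -m jog '[{"wx":0,"wy":0,"wz":0,"x":0,"y":0,"z":3,"grip":-1},{"wx":0,"wy":0,"wz":0,"x":0,"y":0,"z":2,"grip":-1},{"wx":0,"wy":0,"wz":0,"x":0,"y":0,"z":0,"grip":-1},{"wx":0,"wy":0,"wz":0,"x":0,"y":0,"z":0,"grip":-1}]' && python3 -m jog '[{"wx":0,"wy":0,"wz":0,"x":0,"y":0,"z":3,"grip":-1},{"wx":0,"wy":0,"wz":0,"x":0,"y":0,"z":3,"grip":-1},{"wx":0,"wy":0,"wz":0,"x":0,"y":0,"z":0,"grip":-1},{"wx":0,"wy":0,"wz":0,"x":0,"y":0,"z":0,"grip":-1}]'
```

```text
time_s: 11.42
ee_pos: [0.4818, -0.1188, 0.1382]
eef_rot: [0.743, 0.669, 0.001, 0.001]
ft_force: [6.5, -1.0, -4.8]
width: 0.122
finger_force: 38.9
time_s: 11.92
ee_pos: [0.4829, -0.119, 0.1431]
eef_rot: [0.743, 0.669, 0.001, 0.002]
ft_force: [11.3, -1.8, -19.7]
width: 0.122
finger_force: 39.9
```

```bash
python3 -m jog '[{"wx":0,"wy":0,"wz":0,"x":2,"y":0,"z":3,"grip":-1},{"wx":0,"wy":0,"wz":0,"x":0,"y":0,"z":0,"grip":-1},{"wx":0,"wy":0,"wz":0,"x":0,"y":0,"z":0,"grip":-1}]'
```

```text
time_s: 12.3
ee_pos: [0.483, -0.1189, 0.1443]
eef_rot: [0.743, 0.669, -0.001, 0.001]
ft_force: [12.6, -2.5, -32.1]
width: 0.124
finger_force: 39.4
```

It is caught: the rise stopped at about 10 mm and the force climbed past 30 N. I lower it, let go and move to the release.

```bash
python3 -m jog '[{"wx":0,"wy":0,"wz":0,"x":-2,"y":0,"z":-7,"grip":-1},{"wx":0,"wy":0,"wz":0,"x":0,"y":0,"z":-7,"grip":-1},{"wx":0,"wy":0,"wz":0,"x":0,"y":0,"z":0,"grip":0},{"wx":0,"wy":0,"wz":0,"x":0,"y":0,"z":0,"grip":1},{"wx":0,"wy":0,"wz":0,"x":0,"y":0,"z":0,"grip":1},{"wx":0,"wy":0,"wz":0,"x":0,"y":0,"z":0,"grip":1},{"wx":0,"wy":0,"wz":0,"x":0,"y":0,"z":30,"grip":1},{"wx":0,"wy":0,"wz":0,"x":0,"y":0,"z":40,"grip":1},{"wx":0,"wy":0,"wz":0,"x":2,"y":-25,"z":0,"grip":1},{"wx":0,"wy":0,"wz":0,"x":3,"y":-40,"z":0,"grip":1}]' 20 && python3 -m jog '[{"wx":0,"wy":0,"wz":0,"x":3,"y":-40,"z":0,"grip":1},{"wx":0,"wy":0,"wz":0,"x":2,"y":-35,"z":0,"grip":1},{"wx":0,"wy":0,"wz":0,"x":1,"y":-15,"z":0,"grip":1},{"wx":0,"wy":0,"wz":0,"x":0,"y":0,"z":0,"grip":1},{"wx":0,"wy":0,"wz":0,"x":0,"y":0,"z":0,"grip":1}]'
```

```text
time_s: 13.55
ee_pos: [0.4866, -0.183, 0.2036]
eef_rot: [0.742, 0.67, 0.001, 0.0]
ft_force: [0.4, 0.2, 1.1]
width: 0.999
finger_force: 0.0
time_s: 14.18
ee_pos: [0.4922, -0.2721, 0.2027]
eef_rot: [0.743, 0.67, 0.0, -0.001]
ft_force: [-0.5, -0.2, -0.6]
width: 1.002
finger_force: 0.0
```

Down to TCP z ≈ 0.118, grip the knob, then slide it along the strapper's +x.

```bash
python3 -m jog '[{"wx":0,"wy":0,"wz":0,"x":0,"y":-2,"z":-30,"grip":1},{"wx":0,"wy":0,"wz":0,"x":0,"y":0,"z":-35,"grip":1},{"wx":0,"wy":0,"wz":0,"x":0,"y":0,"z":-20,"grip":1},{"wx":0,"wy":0,"wz":0,"x":0,"y":0,"z":0,"grip":0},{"wx":0,"wy":0,"wz":0,"x":0,"y":0,"z":0,"grip":-1},{"wx":0,"wy":0,"wz":0,"x":0,"y":0,"z":0,"grip":-1},{"wx":0,"wy":0,"wz":0,"x":0,"y":0,"z":0,"grip":-1},{"wx":0,"wy":0,"wz":0,"x":0,"y":0,"z":0,"grip":-1}]' 20 && python3 -m jog '[{"wx":0,"wy":0,"wz":0,"x":6,"y":-1,"z":0,"grip":-1},{"wx":0,"wy":0,"wz":0,"x":8,"y":-1,"z":0,"grip":-1},{"wx":0,"wy":0,"wz":0,"x":8,"y":-1,"z":0,"grip":-1},{"wx":0,"wy":0,"wz":0,"x":8,"y":0,"z":0,"grip":-1},{"wx":0,"wy":0,"wz":0,"x":0,"y":0,"z":0,"grip":-1},{"wx":0,"wy":0,"wz":0,"x":0,"y":0,"z":0,"grip":-1}]'
```

```text
time_s: 15.18
ee_pos: [0.4924, -0.276, 0.119]
eef_rot: [0.743, 0.669, 0.0, 0.001]
ft_force: [-0.4, 1.0, 6.8]
width: 0.204
finger_force: 23.6
time_s: 15.92
ee_pos: [0.5199, -0.2794, 0.1189]
eef_rot: [0.744, 0.669, -0.001, -0.001]
ft_force: [-7.4, 1.2, 11.2]
width: 0.199
finger_force: 24.3
```

```bash
python3 -m jog '[{"wx":0,"wy":0,"wz":0,"x":3,"y":0,"z":0,"grip":-1},{"wx":0,"wy":0,"wz":0,"x":1,"y":0,"z":0,"grip":-1},{"wx":0,"wy":0,"wz":0,"x":0,"y":0,"z":0,"grip":-1}]' && python3 -m jog '[{"wx":0,"wy":0,"wz":0,"x":-1,"y":0,"z":0,"grip":0},{"wx":0,"wy":0,"wz":0,"x":0,"y":0,"z":0,"grip":1},{"wx":0,"wy":0,"wz":0,"x":0,"y":0,"z":0,"grip":1},{"wx":0,"wy":0,"wz":0,"x":0,"y":0,"z":40,"grip":1},{"wx":0,"wy":0,"wz":0,"x":0,"y":0,"z":45,"grip":1},{"wx":0,"wy":0,"wz":0,"x":-7,"y":30,"z":0,"grip":1},{"wx":0,"wy":0,"wz":0,"x":-10,"y":40,"z":0,"grip":1},{"wx":0,"wy":0,"wz":0,"x":-10,"y":40,"z":0,"grip":1},{"wx":0,"wy":0,"wz":0,"x":-10,"y":35,"z":0,"grip":1},{"wx":0,"wy":0,"wz":0,"x":-4,"y":15,"z":0,"grip":1}]' && python3 -m jog '[{"wx":0,"wy":0,"wz":0,"x":0,"y":0,"z":0,"grip":1},{"wx":0,"wy":0,"wz":0,"x":0,"y":0,"z":0,"grip":1}]'
```

```text
time_s: 16.3
ee_pos: [0.5203, -0.2795, 0.1189]
eef_rot: [0.744, 0.668, -0.002, -0.005]
ft_force: [-18.5, 2.4, 20.2]
width: 0.204
finger_force: 25.5
time_s: 17.55
ee_pos: [0.4839, -0.1168, 0.203]
eef_rot: [0.742, 0.67, 0.0, -0.0]
ft_force: [0.4, -0.0, -0.4]
width: 1.001
finger_force: 0.0
time_s: 17.8
ee_pos: [0.4845, -0.1203, 0.2032]
eef_rot: [0.744, 0.669, -0.0, 0.001]
ft_force: [-1.2, 0.1, 0.1]
width: 1.0
finger_force: 0.0
```

The release hit its end stop after about 28 mm. I grasp the handle again.

```bash
python3 -m jog '[{"wx":0,"wy":0,"wz":0,"x":-3,"y":1,"z":-30,"grip":1},{"wx":0,"wy":0,"wz":0,"x":0,"y":0,"z":-30,"grip":1},{"wx":0,"wy":0,"wz":0,"x":0,"y":0,"z":-9,"grip":1},{"wx":0,"wy":0,"wz":0,"x":0,"y":0,"z":0,"grip":0},{"wx":0,"wy":0,"wz":0,"x":0,"y":0,"z":0,"grip":-1},{"wx":0,"wy":0,"wz":0,"x":0,"y":0,"z":0,"grip":-1},{"wx":0,"wy":0,"wz":0,"x":0,"y":0,"z":0,"grip":-1},{"wx":0,"wy":0,"wz":0,"x":0,"y":0,"z":0,"grip":-1}]' 50 && python3 -m jog '[{"wx":0.3,"wy":2.9,"wz":0,"x":2.6,"y":-0.3,"z":10.4,"grip":-1},{"wx":0.3,"wy":2.9,"wz":0,"x":2.7,"y":-0.3,"z":10.4,"grip":-1},{"wx":0,"wy":0,"wz":0,"x":0,"y":0,"z":0,"grip":-1}]'
```

```text
time_s: 18.8
ee_pos: [0.4812, -0.1177, 0.1347]
eef_rot: [0.743, 0.669, 0.0, 0.0]
ft_force: [-2.1, 1.1, 6.1]
width: 0.12
finger_force: 48.7
time_s: 19.18
ee_pos: [0.4863, -0.1184, 0.1546]
eef_rot: [0.742, 0.668, -0.034, -0.038]
ft_force: [-0.6, -0.6, -2.3]
width: 0.118
finger_force: 49.7
```

It lifts freely, at 20 mm up with about −2 N. Continuing along the arc.

```bash
python3 -m jog '[{"wx":0.3,"wy":2.9,"wz":0,"x":3.7,"y":-0.4,"z":10,"grip":-1},{"wx":0.3,"wy":2.9,"wz":0,"x":3.7,"y":-0.4,"z":10,"grip":-1},{"wx":0.3,"wy":2.9,"wz":0,"x":4.7,"y":-0.5,"z":9.6,"grip":-1},{"wx":0.3,"wy":2.9,"wz":0,"x":4.7,"y":-0.5,"z":9.6,"grip":-1},{"wx":0.3,"wy":2.9,"wz":0,"x":5.6,"y":-0.6,"z":9.2,"grip":-1},{"wx":0.3,"wy":2.9,"wz":0,"x":5.6,"y":-0.6,"z":9.2,"grip":-1},{"wx":0,"wy":0,"wz":0,"x":0,"y":0,"z":0,"grip":-1}]' && python3 -m jog '[{"wx":0.3,"wy":2.9,"wz":0,"x":6.5,"y":-0.7,"z":8.5,"grip":-1},{"wx":0.3,"wy":2.9,"wz":0,"x":6.5,"y":-0.7,"z":8.5,"grip":-1},{"wx":0.3,"wy":2.9,"wz":0,"x":7.3,"y":-0.8,"z":7.9,"grip":-1},{"wx":0.3,"wy":2.9,"wz":0,"x":7.3,"y":-0.8,"z":7.9,"grip":-1},{"wx":0,"wy":0,"wz":0,"x":0,"y":0,"z":0,"grip":-1}]'; python3 -c "
from plant import ctrl;s=ctrl.sense();print(s['joint_positions'].round(2))"
```

```text
time_s: 20.05
ee_pos: [0.5137, -0.1217, 0.2116]
eef_rot: [0.728, 0.655, -0.136, -0.15]
ft_force: [-2.5, -0.3, -1.5]
width: 0.123
finger_force: 50.4
time_s: 20.68
ee_pos: [0.5413, -0.1251, 0.2446]
eef_rot: [0.709, 0.638, -0.202, -0.223]
ft_force: [-3.8, -2.2, 0.8]
width: 0.118
finger_force: 50.8
[-0.19  0.69  0.54  1.48 -0.19  1.66  0.28]
```

```bash
python3 -m jog '[{"wx":0,"wy":1,"wz":0,"x":8,"y":-0.8,"z":7,"grip":-1},{"wx":0,"wy":1,"wz":0,"x":8,"y":-0.9,"z":7,"grip":-1},{"wx":0,"wy":0,"wz":0,"x":8.6,"y":-0.9,"z":6.2,"grip":-1},{"wx":0,"wy":0,"wz":0,"x":0,"y":0,"z":0,"grip":-1},{"wx":0,"wy":0,"wz":0,"x":0,"y":0,"z":0,"grip":-1},{"wx":0,"wy":0,"wz":0,"x":0,"y":0,"z":0,"grip":-1},{"wx":0,"wy":0,"wz":0,"x":0,"y":0,"z":0,"grip":-1},{"wx":0,"wy":0,"wz":0,"x":0,"y":0,"z":0,"grip":-1}]' && python3 - <<'E'
from plant import ctrl
from h import *
print(ctrl.sense()["qd"].round(3),ctrl.sense()['joint_positions'].round(2))
c=ctrl.capture("scene");a=cv2.resize(c["pixels"][100:330,180:410],(400,400),interpolation=cv2.INTER_CUBIC)
t=ctrl.capture("top");b=cv2.resize(t["pixels"][130:330,150:410],(400,308),interpolation=cv2.INTER_CUBIC)
cv2.imwrite("pics/end.png",np.hstack([a,np.vstack([b,np.zeros((92,400,3),np.uint8)])])[:,:,::-1])
E
```

```text
time_s: 21.68
ee_pos: [0.5652, -0.128, 0.2651]
eef_rot: [0.706, 0.634, -0.214, -0.234]
ft_force: [-4.8, -3.6, 0.6]
width: 0.119
finger_force: 50.3
[ 0.001 -0.002 -0.001  0.001 -0.001 -0.001 -0.002] [-0.17  0.73  0.54  1.37 -0.19  1.76  0.28]
```

View pics/end.png

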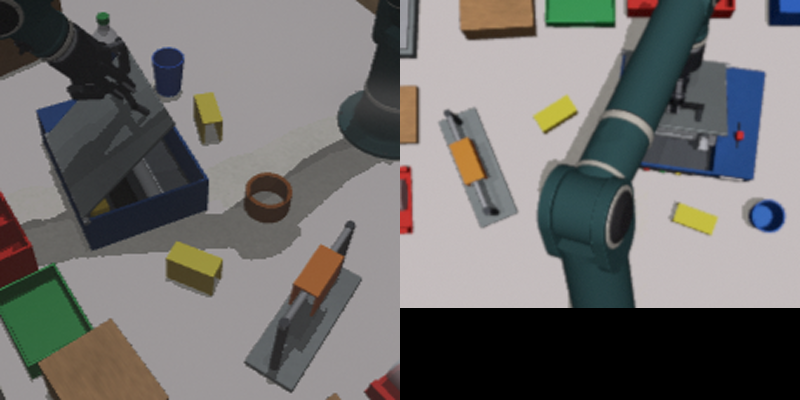

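The cover stands open at about 0.74 rad, held at the handle (scene (130,100)). The guard is still on the bar (320,275), and the bystanders have not moved. Handing in.

```bash
python3 -c "
from plant import ctrl;print(ctrl.close_job())"
```

```text
the job is handed in; nothing more can be done
None
```

The job is handed in: the guard hangs on the bar, the tug showed the cover was caught, the release was slid back to its end stop, and the gripper holds the cover still by its handle at about 0.74 rad; the judge's verdict was not shown.

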